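# Offer a spring clip to the challenge card

## Robot

A 6-joint arm with a two-finger parallel gripper is mounted at the origin on the work surface. World frame = base frame: x ahead of the robot, y to its left, z up, the work surface at z = 0. Lengths are in m, angles in rad, forces in N, time in s.
With the tool pointing down it reaches from about 0.35 to 0.775 m from the base axis. Payload 5.5 kg.
Tool frame: the origin (TCP) lies between the finger pads; the fingertips stand 11 mm ahead of it and the grasp point (between the pads) lies 8 mm behind it (tips_ahead is the distance from the TCP to the fingertips, in m); z points along the fingers, y is the line along which they close (so a half turn about z gives the same grasp; the last joint's range is limited). The gripper opens to 85 mm and grips with 20 to 120 N. Pads are 22 mm wide; open, the fingers measure 114 mm over their backs; the gripper's body (76 mm by 85 mm) begins 54 mm behind the grasp point. The pads swing forward as they close: fully open they stand 13 mm farther back than shut.
Start: joints at [1.079, 0.313, 0.046, 1.304, 0, 1.431], TCP at [0.198, 0.54, 0.204] pointing down, gripper open.
Joint ranges: [-2.76, 2.76], [-0.86, 1.69], [-1.03, 1.26], [-2.2, 2.34], [-1.47, 1.5], [-3.14, 3.14]. Speed limits (rad/s): [2.57, 2.57, 3.14, 3.14, 3.14, 3.14].

## Interface

Orientations are given as a unit quaternion [w, x, y, z].
In Python, from workcell import * gives the robot as it stands. The module is installed in compiled form; this text tells all that it offers.
- The arm moves only by the tool jog_arm, never from a script. Its argument "moves" is a list of rows, each an object with "fingers": the closure, from 0 (fully open) to 1 (shut); "slide": the shift along the tool's x, y, z in mm, a list of three; "angular": the turn, a rotation vector about the tool's x, y, z in degrees, a list of three. A call has 1 to 10 rows; each row is the pose to reach, as a shift and turn from the pose commanded when the call began, along the tool's axes at that moment; what a row does not reach only later rows make up. A row lasts 1/12 s, in which the tool goes at most 41.7 mm and 7.16 degrees, less where a joint would pass 70% of its speed; a pose out of reach is approached as far as the arm can. A call with a gripper value outside its range is refused whole. The fingers move at their own pace and stop on an object; "squeeze" is the grip in N (left out, the last holds). Time passes only in rows, so rows that repeat a pose let the fingers close. It gives the time, the measured TCP pose, the force, the opening and the grip force at its end, in the units of the state.
- get_state(): the state, without advancing time (a new reading comes with each control period).
- read_camera(name): name is "side" or "top" or "wrist"; returns a dict with "color" (400x640x3 uint8, red, green, blue), "fovy" (degrees; the focal length in pixels is half the picture's height over the tangent of half this angle, whatever the lens; pixels are square), "cx", "cy" (the principal point, pixels), "world_from_camera" (4x4, takes a point from camera to world coordinates); the wrist camera has in their place "tool_from_camera" (4x4, takes a point from camera to tool coordinates, whose origin is the TCP and whose axes are the flange's). Camera axes: x right, y down, z forward; pixel columns grow to the right and rows downward; lengths in m; the calibration is good to about 2 mm. The wrist camera is an equidistant fisheye: a pixel r from the principal point sees the ray r / f radians off the axis. A picture is of the moment at which its call begins: read the wrist's pose just before it. There is no depth.
- hand_in(): hands the job in; it is judged then, once.
Trained networks look in a picture, given as the dict that the camera call returned (one of the last four; its "shot" number tells which), for a name from the list of things; names that differ only in an ending like _2 or _b are one class to them, and where a whole thing is asked for, a point or a joint stands for the part that bears it (a point fixed in the world has none). Each returns a list of dicts, best first, with "p" (0 to 1); they miss things now and then, are a little off and sometimes report something else, mostly with a low value. They report only what shows in the picture. A call takes as long as a camera call. They do not tell look-alikes from the thing itself.
- look_for(target, picture): "point" ([column, row] in pixels, amid what is visible of it).
- tip_of(target, picture): "point" ([column, row] in pixels: a listed point, or the origin of a listed thing).
The state is a dict: "clock": time; "joint_pos": joint angles; "qvel": joint speeds; "tau": joint torques, N m; "tcp_pos": TCP position; "orientation": TCP orientation; "wrist_force": force on the tool from outside, world axes, zero at the start; "ft_torque": the same for the moment, N m; "finger_gap": finger opening in m; "grip_force": force on a finger pad.
Only numpy, scipy, OpenCV 4.12 (cv2) and the standard library are available. Lean on these libraries where they do the work, as an engineer would, in place of code of your own. Each camera call takes 0.05 s, during which the arm holds its last target. There are 200 camera calls.

## Task

First use the red-knobbed lever to bring the leaning challenge card upright and leave it standing so. Then squeeze the orange spring clip open by its handles, take it off its rack, and lower it over the middle of the card's top edge so that the gaping jaws stand about 2 cm down on either side of the card, square to it and not touching it. Finish like that, still holding the clip squeezed open (do not let it shut or put it down), and leave the other things on the bench where they are.

Things in the scene. Friction and masses are not known exactly. Their poses are not given: they have to be found in the camera images.
- easel: Black easel foot, 90 x 200 x 14 mm, fixed to the bench (its place and yaw change from run to run). Origin at the centre of its underside; z up, y along its length and along the shaft. The shaft lies 60 mm above the origin, between two grey posts (tops 70 mm high).
- card_lever (a joint): Lean of the card and its lever, which turn as one on the easel's shaft: 0 = upright, positive = leaning towards the easel's +x (away from the robot), range -0.45 to 1.1 rad. No spring: stiff friction (about 0.15 N m, 2 N at the knob) keeps it where it is left.
- card_edge (a point): Middle of the card's top edge. Axes turn with the card: x normal to the card, y along the top edge, z up along the card. The card is a white board with coloured blocks, 110 mm wide (y), 3 mm thick, its top edge 85 mm from the shaft (145 mm above the bench when upright).
- lever_knob (a point): Centre of the lever's red knob: a bar of 14 mm diameter, lying along the shaft direction (y), 38 mm long (the steel arm, 10 x 6 mm, joins it at the end nearer the card, so the outer 34 mm are free). It is 75 mm from the shaft and 50 mm beyond the card's side. Same axes as card_edge; parallel to the card.
- easel_shaft (a point): Point on the shaft's axis level with the knob along y: the centre of the knob's 75 mm arc, 60 mm above the bench. Axes of the easel: upright puts the knob straight above this point.
- clip_rack: Grey rack foot, 100 x 110 x 14 mm, fixed to the bench (place and yaw change), with a thin upright aluminium plate 3 mm thick (x) and 80 mm long (y), top edge 110 mm above the bench. Origin at the centre of the underside. The clip starts clipped onto the plate's top edge.
- clip: Orange spring clip, 80 g, jaws down, handles up. Origin on its pivot pin; x: direction the handles and jaws move, y: along the pin, z: up. At rest the handles form a V, 55 mm over the outsides at the top; flat outsides 26 mm wide, 8 to 54 mm above the pivot. Fully squeezed (stop) they are parallel, 28 mm over the outsides. Jaws reach 46 mm below the pivot; pin 12 mm thick, 32 mm long.
- clip_jaw (a joint): Opening of one limb of the clip (the other follows alike): -0.03 = jaws shut, about 0 = on the rack plate, 0.26 rad = stop, jaws 25 mm apart. The spring needs about 5 N at the handle tops to start to 13 N in mid handle when fully open; any grip of 20 N or more holds it at the stop.
- jaw_tip_a (a point): Inner face of one jaw's rubber tip, at its mid height, 41.5 mm below the pivot with the jaws closed (40 mm when open); on the clip's +x side.
- jaw_tip_b (a point): The same on the clip's -x side. The clip may be used either way round.
- controller: white controller brick with a screen, 70 x 110 x 34 mm; a bystander, origin at the centre of its underside; not to be disturbed.
- motor: white motor unit with a red hub, 110 x 45 x 38 mm; a bystander, origin at the centre of its underside; not to be disturbed.
- wheel: black tyre lying flat, 56 across, 24 high, in mm; a bystander, origin at the centre of its underside; not to be disturbed.
- sensor: black sensor block with a red eye, 50 x 32 x 30 mm; a bystander, origin at the centre of its underside; not to be disturbed.
- beam: white beam lying flat with red, yellow, green and blue bricks at its ends, 108 x 50 x 12 mm; a bystander, origin at the centre of its underside; not to be disturbed.
- mug: blue mug, 80 across, 90 high, in mm; a bystander, origin at the centre of its underside; not to be disturbed.
Things that resemble listed ones, but are neither listed nor needed, are in the scene too. Leave any yellow look-alike of the clip_rack alone. What is shaped like the clip but pink or purple is not meant.

How it is judged:
By the outcome, as a careful person would: the job done as asked, in the order asked, and still so for the second after the job is handed in, while the arm keeps its last pose, push and grip.
It also fails if it takes over 58 s, if anything falls off the work surface, if the arm or the gripper's body presses on something with over 40 N, if the wrist force passes 120 N, or if a joint passes its speed limit or range.

## Working session

There is one attempt and no reset: what is moved stays moved. The work goes in short steps, Python scripts to look and compute and a tool call to move; the robot and the scene stay as the last step left them, time stands still between calls to the robot, and variables do not carry over. Pictures are saved under pics/ and viewed, at most 10 in all, crops included, and the job is handed in when it is done.

Besides the shell and the picture viewer there is one more tool, called after "Emit:" in YAML: its name, and indented under it one key for each argument. jog_arm: Moves the arm, as the interface text tells. Its arguments: {"type":"object","properties":{"moves":{"type":"array","items":{"type":"object","properties":{"fingers":{"type":"number"},"slide":{"type":"array","items":{"type":"number"}},"angular":{"type":"array","items":{"type":"number"}}}}},"squeeze":{"type":"number"}},"required":["moves"]}

```bash
mkdir -p pics; ls
cat > h.py <<'E'
from workcell import *
import numpy as np, cv2
from scipy.spatial.transform import Rotation as R
def quat(q): return R.from_quat([q[1],q[2],q[3],q[0]])
def T_tool():
    s=get_state(); T=np.eye(4); T[:3,:3]=quat(s["orientation"]).as_matrix(); T[:3,3]=s["tcp_pos"]; return T
def shot(name):
    T=T_tool(); p=read_camera(name)
    p["T"]=p["world_from_camera"] if name!="wrist" else T@np.array(p["tool_from_camera"])
    p["T"]=np.array(p["T"]); p["name"]=name; p["f"]=200/np.tan(np.radians(p["fovy"])/2); return p
def ray(p,px):
    u=(px[0]-p["cx"])/p["f"]; v=(px[1]-p["cy"])/p["f"]
    if p["name"]=="wrist":
        r=np.hypot(u,v)+1e-12; d=np.array([u/r*np.sin(r),v/r*np.sin(r),np.cos(r)])
    else: d=np.array([u,v,1])
    d=p["T"][:3,:3]@d; return p["T"][:3,3],d/np.linalg.norm(d)
def at_z(p,px,z):
    o,d=ray(p,px); return o+d*(z-o[2])/d[2]
def proj(p,X):
    c=np.linalg.inv(p["T"])@np.append(X,1); c=c[:3]
    if p["name"]=="wrist":
        th=np.arctan2(np.hypot(c[0],c[1]),c[2]); h=np.hypot(c[0],c[1]); return np.array([p["cx"]+p["f"]*th*c[0]/h,p["cy"]+p["f"]*th*c[1]/h])
    return np.array([p["cx"]+p["f"]*c[0]/c[2],p["cy"]+p["f"]*c[1]/c[2]])
def tri(obs):
    A=np.zeros((3,3));b=np.zeros(3)
    for p,px in obs:
        o,d=ray(p,px); M=np.eye(3)-np.outer(d,d); A+=M;b+=M@o
    X=np.linalg.solve(A,b); return X,[np.linalg.norm(proj(p,X)-px) for p,px in obs]
def save(p,n): cv2.imwrite(n,p["color"][:,:,::-1])
E
cat > a.py <<'E'
from h import *
np.set_printoptions(precision=4,suppress=True)
P={n:shot(n) for n in ("top","side","wrist")}
for n,p in P.items():
    save(p,f"pics/{n}1.png"); print(n,p["fovy"],p["T"][:3,3],p["T"][:3,2])
    for t in ("card_edge","lever_knob","easel_shaft","easel","clip","jaw_tip_a","clip_rack"):
        print(t,[(round(r["p"],2),np.round(r["point"],1).tolist()) for r in tip_of(t,p)[:4]])
im=np.vstack([P["top"]["color"],P["side"]["color"]])
cv2.imwrite("pics/ts.png",cv2.resize(im[:,:,::-1],(480,600),interpolation=cv2.INTER_AREA))
E
python3 a.py
```

```text
pics
top 43.233576192586554 [ 0.4447 -0.0411  1.5116] [ 0.0715 -0.0115 -0.9974]
card_edge [(0.82, [224.9, 191.7]), (0.18, [294.0, 212.4]), (0.18, [295.9, 133.1])]
lever_knob [(0.76, [185.8, 185.8])]
easel_shaft [(0.81, [185.0, 206.5])]
easel [(0.6, [217.1, 211.5])]
clip [(0.74, [378.9, 206.8]), (0.72, [331.8, 167.8]), (0.51, [412.3, 174.7]), (0.24, [367.6, 201.0])]
jaw_tip_a [(0.66, [376.9, 203.8]), (0.6, [412.2, 177.9]), (0.56, [376.0, 204.8]), (0.54, [334.3, 171.0])]
clip_rack [(0.96, [369.2, 202.2]), (0.66, [428.8, 221.8]), (0.61, [375.3, 264.9])]
side 42.20804159143564 [ 0.1776 -0.8948  0.6776] [ 0.3252  0.7831 -0.5301]
card_edge [(0.61, [289.5, 155.0])]
lever_knob [(0.94, [281.9, 134.3])]
easel_shaft [(0.82, [257.8, 157.3])]
easel [(0.89, [265.1, 189.3])]
clip [(0.85, [349.8, 262.6]), (0.76, [369.7, 238.8]), (0.58, [420.8, 310.7])]
jaw_tip_a [(0.73, [415.2, 330.1]), (0.71, [348.0, 278.7]), (0.64, [417.6, 329.0]), (0.63, [373.3, 253.9])]
clip_rack [(0.89, [346.2, 296.7]), (0.66, [364.4, 378.2]), (0.65, [256.1, 331.5])]
wrist 65.70646984690485 [0.1287 0.5647 0.3725] [ 0.2693 -0.1009 -0.9578]
card_edge []
lever_knob []
easel_shaft []
easel []
clip []
jaw_tip_a []
clip_rack [(0.9, [45.2, 347.9]), (0.72, [46.5, 383.8])]
```

View pics/top1.png

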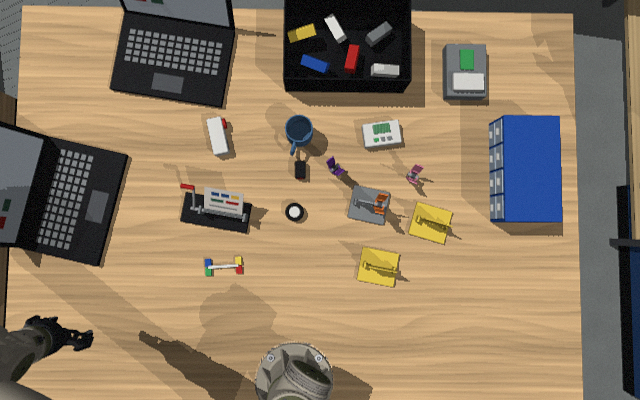

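View pics/side1.png

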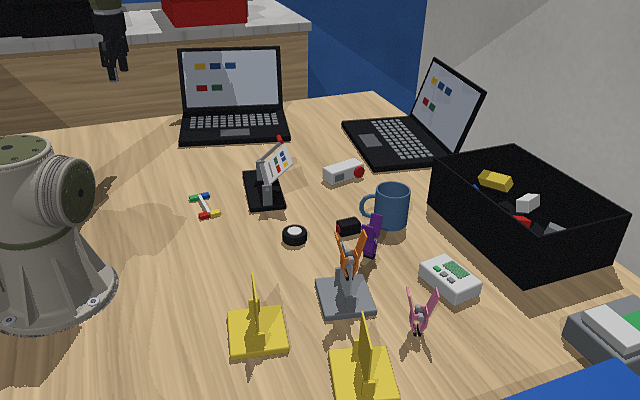

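Top view: the easel is at (217,211) with its red knob at (186,186). The grey rack with the orange clip is at (369,204)/(379,206) in top and (346,297)/(350,262) in side. The look-alikes are purple (332,168), pink (412,175) and two yellow racks at (430,222) and (378,266). The orange clip on the grey rack is the one meant. I'll confirm it in a crop and measure.

```bash
cat > b.py <<'E'
from h import *
np.set_printoptions(precision=4,suppress=True)
t=shot("top"); s=shot("side")
for n,a,b in (("card_edge",[224.9,191.7],[289.5,155]),("knob",[185.8,185.8],[281.9,134.3]),("shaft",[185,206.5],[257.8,157.3]),("easel",[217.1,211.5],[265.1,189.3]),("clip",[378.9,206.8],[349.8,262.6]),("tip",[376.9,203.8],[348,278.7]),("rack",[369.2,202.2],[346.2,296.7])):
    X,e=tri([(t,a),(s,b)]); print(n,X,np.round(e,1))
print("easel z0",at_z(t,[217.1,211.5],0),at_z(s,[265.1,189.3],0)); print("shaft z.06",at_z(t,[185,206.5],.06),at_z(s,[257.8,157.3],.06))
print("rack z0",at_z(t,[369.2,202.2],0),at_z(s,[346.2,296.7],0),"clip .151",at_z(t,[378.9,206.8],.151),at_z(s,[349.8,262.6],.151))
for nm in("clip","clip_rack","mug","controller","sensor","wheel"):
  for p in (t,s):print(nm,p["name"],[(round(r["p"],2),at_z(p,r["point"],0)[:2]) for r in tip_of(nm,p)[:1]])
A=cv2.resize(t["color"][145:245,170:450],None,fx=2.8,fy=2.8,interpolation=cv2.INTER_CUBIC)
B=cv2.resize(s["color"][125:325,235:435],(300,300),interpolation=cv2.INTER_CUBIC)
C=np.zeros((A.shape[0]+300,A.shape[1],3),np.uint8);C[:A.shape[0]]=A;C[A.shape[0]:,:300]=B
cv2.imwrite("pics/crop.png",C[:,:,::-1])
E
python3 b.py
```

```text
card_edge [0.5462 0.1932 0.1142] [1.1 1.3]
knob [0.5615 0.2993 0.1227] [1.4 1.5]
shaft [0.503  0.3172 0.0575] [0.2 0.2]
easel [0.4934 0.2336 0.006 ] [0.6 0.7]
clip [ 0.51   -0.236   0.1048] [1.4 2.1]
tip [ 0.5154 -0.2337  0.0645] [0.5 0.8]
rack [ 0.5224 -0.2182  0.0059] [0.7 1. ]
easel z0 [0.4918 0.2352 0.    ] [0.498 0.243 0.   ]
shaft z.06 [0.5033 0.3165 0.06  ] [0.5012 0.3124 0.06  ]
rack z0 [ 0.5245 -0.2197  0.    ] [ 0.5235 -0.2118  0.    ] clip .151 [ 0.5044 -0.2281  0.151 ] [ 0.4866 -0.2902  0.151 ]
clip top [(0.72, array([ 0.6259, -0.1081]))]
clip side [(0.82, array([ 0.6533, -0.0586]))]
clip_rack top [(0.96, array([ 0.5239, -0.2182]))]
clip_rack side [(0.74, array([ 0.5202, -0.2077]))]
mug top [(0.78, array([0.7346, 0.0055]))]
mug side [(0.92, array([ 0.7345, -0.0016]))]
controller top [(0.68, array([ 0.725 , -0.2583]))]
controller side [(0.81, array([ 0.7258, -0.2545]))]
sensor top [(0.72, array([ 0.6148, -0.0096]))]
sensor side [(0.76, array([ 0.6203, -0.0172]))]
wheel top [(0.69, array([0.3214, 0.2092]))]
wheel side [(0.73, array([0.6302, 0.4227]))]
```

View pics/crop.png

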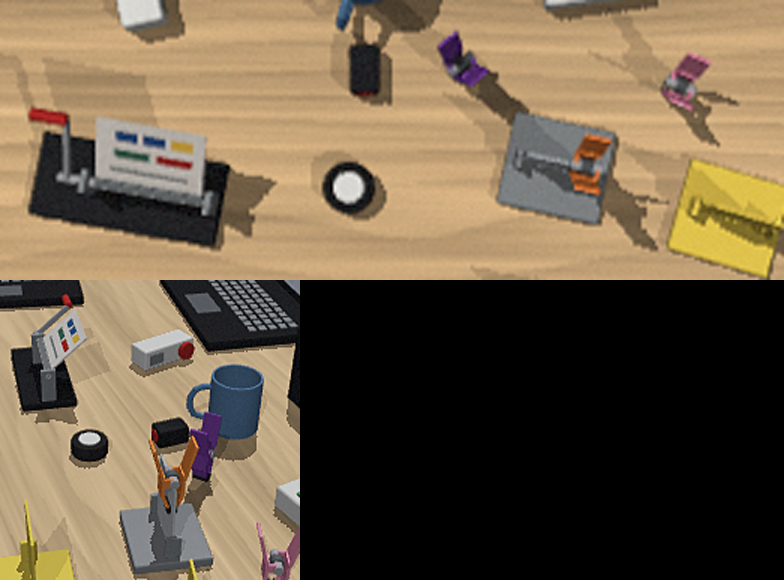

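The crop confirms that the orange clip sits on the grey rack, at the right end of the plate. The card leans away by about 0.8 rad and the easel yaw is about -0.17. I'll approach the knob first.

```bash
cat >> h.py <<'E'
def down(ydir,T):
    "tool pointing down with tool y along +-ydir, whichever is nearer to the present pose"
    y=np.array([ydir[0],ydir[1],0.]);y/=np.linalg.norm(y)
    if y@T[:3,1]<0:y=-y
    z=np.array([0,0,-1.]);return np.column_stack([np.cross(y,z),y,z])
def plan(pos,Rm,T=None):
    T=T_tool() if T is None else T
    sl=T[:3,:3].T@(np.array(pos)-T[:3,3])*1000; an=np.degrees(R.from_matrix(T[:3,:3].T@Rm).as_rotvec())
    print("slide",np.round(sl,1).tolist(),"ang",np.round(an,1).tolist())
E
python3 -c "
from h import *
s=get_state();T=T_tool();print(np.round(T,3),s['clock'],s['finger_gap'])
p=shot('wrist');print(np.round(p['tool_from_camera'],3))
Rm=down((.986,-.165),T)
print(np.round(Rm,2))
plan((.50,.305,.26),Rm)"
```

```text
[[-0.939  0.345  0.     0.198]
 [ 0.345  0.939  0.     0.54 ]
 [-0.     0.    -1.     0.204]
 [ 0.     0.     0.     1.   ]] 1.9 0.08537238834877509
[[ 0.    -0.958 -0.288  0.074]
 [ 1.     0.    -0.    -0.   ]
 [ 0.    -0.288  0.958 -0.169]
 [ 0.     0.     0.     1.   ]]
[[ 0.17  0.99  0.  ]
 [ 0.99 -0.17  0.  ]
 [ 0.    0.   -1.  ]]
slide [-364.3, -116.4, -55.7] ang [0.0, -0.0, 79.3]
```

Emit:
jog_arm:
  moves:
    - {"slide":[-36,-12,-56],"angular":[0,0,7],"fingers":0}
    - {"slide":[-73,-23,-56],"angular":[0,0,14],"fingers":0}
    - {"slide":[-109,-35,-56],"angular":[0,0,21],"fingers":0}
    - {"slide":[-146,-47,-56],"angular":[0,0,28],"fingers":0}
    - {"slide":[-182,-58,-56],"angular":[0,0,35],"fingers":0}
    - {"slide":[-219,-70,-56],"angular":[0,0,42],"fingers":0}
    - {"slide":[-255,-81,-56],"angular":[0,0,49],"fingers":0}
    - {"slide":[-291,-93,-56],"angular":[0,0,56],"fingers":0}
    - {"slide":[-328,-105,-56],"angular":[0,0,63],"fingers":0}
    - {"slide":[-364,-116,-56],"angular":[0,0,70],"fingers":0}

```text
clock: 2.78
tcp_pos: [0.5013, 0.3039, 0.2605]
orientation: [0.0, 0.71, 0.704, 0.0]
wrist_force: [0.0, 0.9, 0.5]
finger_gap: 0.0854
grip_force: 0.0
```

Emit:
jog_arm:
  moves:
    - {"slide":[0,0,0],"angular":[0,0,5],"fingers":0}
    - {"slide":[0,0,0],"angular":[0,0,9],"fingers":0}
    - {"slide":[0,0,0],"angular":[0,0,9],"fingers":0}

```text
clock: 3.03
tcp_pos: [0.5006, 0.3046, 0.26]
orientation: [-0.0, 0.762, 0.647, -0.0]
wrist_force: [-1.1, 0.8, -0.2]
finger_gap: 0.0858
grip_force: 0.0
```

```bash
cat > c.py <<'E'
from h import *
import sys
np.set_printoptions(precision=4,suppress=True)
T=T_tool();print(T)
p=shot("wrist");save(p,"pics/%s.png"%sys.argv[1])
for t in ("card_edge","lever_knob","easel_shaft","easel"):
    print(t,[(round(r["p"],2),np.round(r["point"],1).tolist()) for r in tip_of(t,p)[:2]])
for t,z in(("lever_knob",.115),("easel_shaft",.06),("easel",0)):
    r=tip_of(t,p)
    if r: print(t,at_z(p,r[0]["point"],z))
E
python3 c.py w2
```

```text
[[ 0.1628  0.9867 -0.0004  0.5006]
 [ 0.9867 -0.1628 -0.0001  0.3046]
 [-0.0002 -0.0004 -1.      0.26  ]
 [ 0.      0.      0.      1.    ]]
card_edge [(0.86, [373.5, 271.0])]
lever_knob [(0.66, [319.1, 167.7]), (0.55, [368.7, 177.3])]
easel_shaft [(0.85, [316.1, 168.1])]
easel [(0.61, [318.4, 212.2])]
lever_knob [0.5044 0.3235 0.115 ]
easel_shaft [0.4994 0.3143 0.06  ]
easel [0.49   0.2396 0.    ]
```

View pics/w2.png

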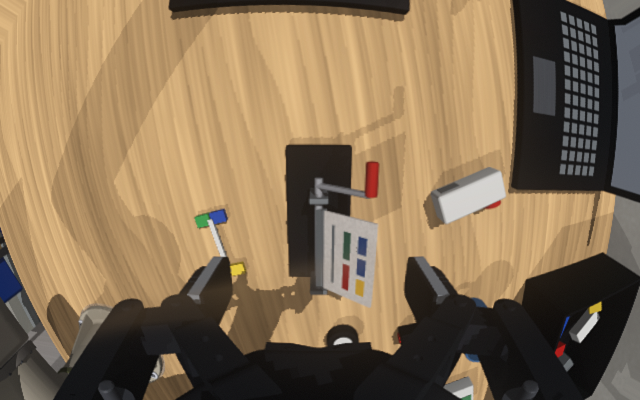

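Wrist view: the red knob spans (372,162)-(371,197), centre (371,180). The shaft runs along column 319, and the easel sides are vertical, so the yaw of -0.164 holds.

Run:
```python
from h import *
from scipy.optimize import brentq
p=shot("wrist")
for S in ((.502,.315),(.500,.315)):
    ex=np.array([.987,-.163,0]);S=np.array([*S,.06])
    o,d=ray(p,(371.3,180))
    def f(z):
        X=at_z(p,(371.3,180),z);v=X-S;return np.hypot(v@ex,v[2])-.075
    for z0,z1 in((.09,.135),):
        z=brentq(f,z0,z1);X=at_z(p,(371.3,180),z);print(X,np.arctan2((X-S)@ex,X[2]-.06))
for px in((319,180),(319,285)):print(at_z(p,px,.065))
X=X+np.array([.163,.987,0])*.003
plan((X[0],X[1],X[2]-.008+.0),T_tool()[:3,:3])
```

```text
[0.55591544 0.302687   0.11075016] 0.8275674011777046
[0.55632183 0.30201481 0.10790606] 0.8779271213778099
[0.49973046 0.3015811  0.065     ]
[0.47701573 0.15826453 0.065     ]
slide [8.1, 56.6, 160.5] ang [0.0, 0.0, 0.0]
```

Emit:
jog_arm:
  moves:
    - {"slide":[10,29,0],"fingers":0.3}
    - {"slide":[10,57,20],"fingers":0.3}
    - {"slide":[10,57,60],"fingers":0.3}
    - {"slide":[10,57,100],"fingers":0.3}
    - {"slide":[10,57,130],"fingers":0.3}
    - {"slide":[10,57,160],"fingers":0.3}
    - {"slide":[10,57,160],"fingers":0.3}

```text
schema error: expected keys fingers, slide, angular
```

```bash
python3 c.py w3
```

```text
[[ 0.1579  0.9874  0.0002  0.4996]
 [ 0.9874 -0.1579  0.0002  0.3059]
 [ 0.0002  0.0002 -1.      0.2604]
 [ 0.      0.      0.      1.    ]]
card_edge [(0.76, [374.7, 268.8])]
lever_knob [(0.89, [369.0, 178.0])]
easel_shaft [(0.87, [317.5, 168.7]), (0.57, [453.5, 393.7])]
easel [(0.88, [318.5, 213.0]), (0.56, [412.7, 330.0])]
lever_knob [0.5532 0.3061 0.115 ]
easel_shaft [0.5    0.3146 0.06  ]
easel [0.4894 0.2395 0.    ]
```

View pics/w3.png

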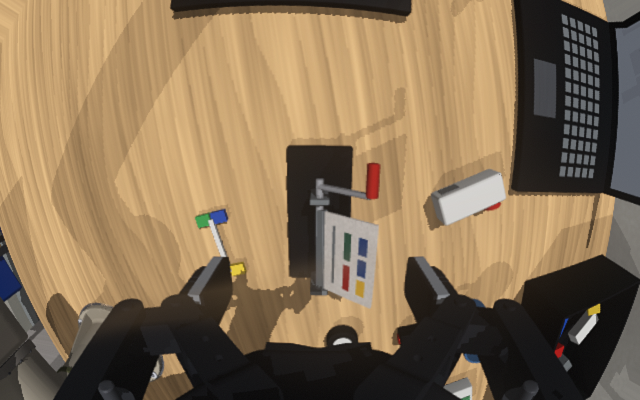

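The move was refused for want of "angular"; the view is unchanged, with the knob at (373,181).

Emit:
jog_arm:
  moves:
    - {"slide":[9,29,0],"angular":[0,0,0],"fingers":0.3}
    - {"slide":[9,57,20],"angular":[0,0,0],"fingers":0.3}
    - {"slide":[9,57,60],"angular":[0,0,0],"fingers":0.3}
    - {"slide":[9,57,100],"angular":[0,0,0],"fingers":0.3}
    - {"slide":[9,57,130],"angular":[0,0,0],"fingers":0.3}
    - {"slide":[9,57,160],"angular":[0,0,0],"fingers":0.3}
    - {"slide":[9,57,160],"angular":[0,0,0],"fingers":0.3}

```text
clock: 4.47
tcp_pos: [0.5532, 0.3034, 0.0932]
orientation: [-0.002, 0.761, 0.648, -0.006]
wrist_force: [-1.8, -0.2, -1.2]
finger_gap: 0.0597
grip_force: 0.0
```

```bash
python3 c.py w4
```

```text
[[ 0.1593  0.9872 -0.0109  0.5532]
 [ 0.9872 -0.1594 -0.0042  0.3034]
 [-0.0059 -0.0101 -0.9999  0.0932]
 [ 0.      0.      0.      1.    ]]
card_edge []
lever_knob [(0.78, [329.3, 252.5])]
easel_shaft [(0.88, [246.6, 221.2])]
easel []
lever_knob [0.5592 0.3057 0.115 ]
easel_shaft [0.5026 0.312  0.06  ]
```

View pics/w4.png

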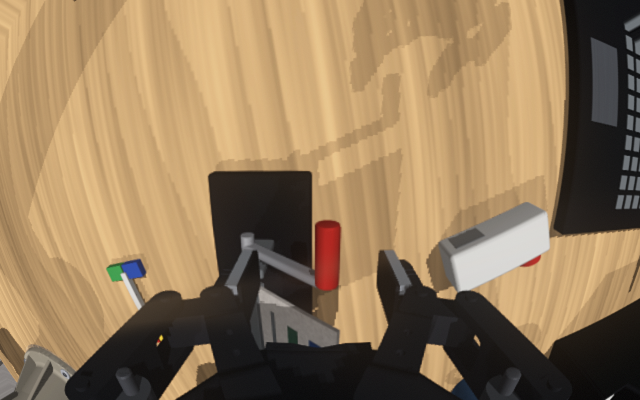

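The knob is at (327,256) between the fingers, about 4 mm to the right of centre. The pads sit a little too near the lever arm, so I'll shift outward and up, then close.

Emit:
jog_arm:
  moves:
    - {"slide":[7,4,-6],"angular":[0,0,0],"fingers":0.3}
    - {"slide":[7,4,-6],"angular":[0,0,0],"fingers":0.3}
    - {"slide":[7,4,-6],"angular":[0,0,0],"fingers":0.7}
    - {"slide":[7,4,-6],"angular":[0,0,0],"fingers":1}
    - {"slide":[7,4,-6],"angular":[0,0,0],"fingers":1}
    - {"slide":[7,4,-6],"angular":[0,0,0],"fingers":1}
    - {"slide":[7,4,-6],"angular":[0,0,0],"fingers":1}
    - {"slide":[7,4,-6],"angular":[0,0,0],"fingers":1}
  squeeze: 25

```text
clock: 5.53
tcp_pos: [0.5625, 0.3114, 0.1062]
orientation: [-0.0, 0.761, 0.648, -0.0]
wrist_force: [-0.9, 0.5, -0.1]
finger_gap: 0.0002
grip_force: 0.0
```

```bash
python3 c.py w5; python3 -c "
from h import *
s=get_state();print(s['wrist_force'],s['finger_gap'],s['grip_force'])"
```

```text
[[ 0.1592  0.9872 -0.0003  0.5625]
 [ 0.9872 -0.1592 -0.0001  0.3114]
 [-0.0001 -0.0003 -1.      0.1062]
 [ 0.      0.      0.      1.    ]]
card_edge [(0.7, [312.8, 259.8])]
lever_knob [(0.64, [310.3, 257.2])]
easel_shaft [(0.91, [239.7, 224.7])]
easel [(0.77, [259.9, 270.6])]
lever_knob [0.5567 0.3063 0.115 ]
easel_shaft [0.5025 0.3143 0.06  ]
easel [0.4911 0.2432 0.    ]
[-0.26597318  0.4012009   0.6016314 ] -0.00020671251637801718 0.0
```

View pics/w5.png

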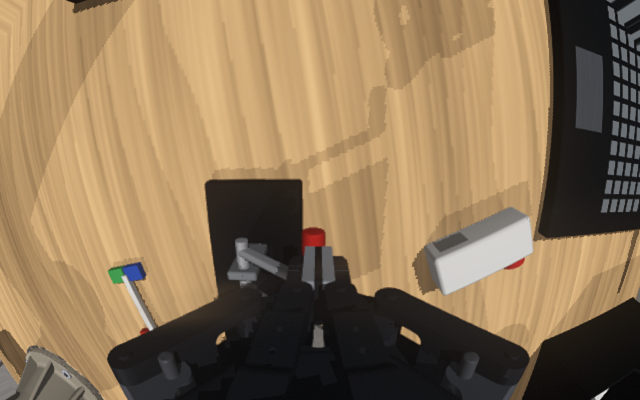

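The fingers shut above the knob, whose end shows at (314,238): nothing was gripped. I'll back up and measure the knob by its red blob in all three cameras.

Emit:
jog_arm:
  moves:
    - {"slide":[0,0,-40],"angular":[0,0,0],"fingers":0.4}
    - {"slide":[0,-40,-70],"angular":[0,0,0],"fingers":0.1}
    - {"slide":[0,-60,-80],"angular":[0,0,0],"fingers":0.1}
    - {"slide":[0,-60,-80],"angular":[0,0,0],"fingers":0.1}

```text
clock: 6.27
tcp_pos: [0.5012, 0.3227, 0.1911]
orientation: [0.0, 0.76, 0.649, 0.002]
wrist_force: [-0.2, -0.5, 0.7]
finger_gap: 0.0481
grip_force: 0.0
```

```bash
cat > k.py <<'E'
from h import *
np.set_printoptions(precision=4,suppress=True)
S=np.array([.502,.315,.06])
def red(p,near,win=40):
    h=cv2.cvtColor(p["color"],cv2.COLOR_RGB2HSV); m=(((h[...,0]<6)|(h[...,0]>174))&(h[...,1]>170)&(h[...,2]>70)).astype(np.uint8)
    n,l,st,c=cv2.connectedComponentsWithStats(m)
    ok=[i for i in range(1,n) if st[i,4]>8 and np.hypot(*(c[i]-near))<win]
    if not ok:return None
    i=max(ok,key=lambda i:st[i,4]); return c[i],st[i]
def knob(guess):
    obs=[]
    for n in("top","side","wrist"):
        p=shot(n); r=red(p,proj(p,guess))
        print(n,"guess px",np.round(proj(p,guess)),r)
        if r is not None:obs.append((p,r[0]))
    return obs
if __name__=="__main__":
    print(T_tool()[:3,3])
    o=knob(np.array([.558,.304,.105]))
    X,e=tri(o);print("all",X,e)
    if len(o)>2:
        for a,b in((0,1),(0,2),(1,2)):print(a,b,*tri([o[a],o[b]]))
    ex=np.array([.987,-.16,0]);v=X-S;print("lean",np.arctan2(v@ex,v[2]),np.hypot(v@ex,v[2]))
E
python3 k.py
```

```text
[0.5012 0.3227 0.1911]
top guess px [186. 186.] (array([186.7647, 186.1765]), array([180, 184,  14,   6,  51], dtype=int32))
side guess px [279. 140.] (array([279.125, 138.325]), array([276, 134,   7,  10,  40], dtype=int32))
wrist guess px [384. 213.] (array([384.2188, 216.9649]), array([376, 195,  18,  45, 626], dtype=int32))
all [0.5578 0.3014 0.1104] [np.float64(0.21117715757911582), np.float64(0.2690288306192909), np.float64(0.9689057853780281)]
0 1 [0.5579 0.3005 0.1113] [np.float64(0.06274872165611005), np.float64(0.06637584526666891)]
0 2 [0.5577 0.3013 0.1084] [np.float64(0.07766981256880832), np.float64(0.24916837819043064)]
1 2 [0.5578 0.3019 0.1105] [np.float64(0.2564837054268178), np.float64(0.7830822437812966)]
lean 0.8482979297200355 0.07627325880975896
```

Run:
```python
from h import *
from k import red
p=shot("wrist")
for nm,T in(("w5",[[.1592,.9872,-.0003,.5625],[.9872,-.1592,-.0001,.3114],[0,0,-1,.1062],[0,0,0,1]]),("w4",[[.1593,.9872,-.0109,.5532],[.9872,-.1594,-.0042,.3034],[-.0059,-.0101,-.9999,.0932],[0,0,0,1]])):
    T=np.array(T);p["T"]=T@np.array(p["tool_from_camera"])
    K=np.array([.5578,.3014,.1100]);ey=np.array([.159,.987,0])
    p["color"]=cv2.imread(f"pics/{nm}.png")[:,:,::-1].copy()
    print(nm,red(p,proj(p,K),60))
    for l,X in(("tcp",T[:3,3]),("tip",T[:3,3]+T[:3,2]*.011),("tip+x",T[:3,3]+T[:3,2]*.011+T[:3,0]*.011),("grasp",T[:3,3]-T[:3,2]*.008),("knob",K),("knob out",K+ey*.019),("knob in",K-ey*.019)):print(l,np.round(proj(p,X),1))
```

```text
w5 (array([312.6608, 237.4489]), array([302, 228,  23,  23, 401], dtype=int32))
tcp [318.9 241.5]
tip [318.9 234.6]
tip+x [318.9 218. ]
grasp [319.  247.1]
knob [313.8 260.4]
knob out [313.6 230.7]
knob in [314.  287.4]
w4 (array([326.7818, 254.3745]), array([ 315,  221,   25,   70, 1618], dtype=int32))
tcp [318.9 241.5]
tip [318.9 234.6]
tip+x [318.9 218. ]
grasp [319.  247.1]
knob [327.6 256. ]
knob out [328.  223.3]
knob in [327.2 285.5]
```

The camera model predicts the knob well, but the fingertips appear about 40 mm farther back than stated. I'll check tips_ahead.

```bash
python3 - <<'E'
import workcell
print([n for n in dir(workcell) if not n.startswith('__')]); print(getattr(workcell,'tips_ahead',None))
from h import *
s=get_state();print({k:v for k,v in s.items() if k not in('tau','qvel')})
E
python3 - <<'E'
import cv2,numpy as np
a=cv2.imread('pics/w4.png')[215:385,100:560];b=cv2.imread('pics/w5.png')[215:385,100:560]
cv2.imwrite('pics/w45.png',cv2.resize(np.vstack([a,b]),None,fx=1.7,fy=1.7,interpolation=cv2.INTER_CUBIC))
E
```

```text
['MotionError', 'get_state', 'hand_in', 'look_for', 'read_camera', 'tip_of', 'tips_ahead']
0.011
{'clock': 6.4667, 'joint_pos': array([ 4.33080930e-01,  3.62462117e-01,  7.05261704e-02,  1.27897166e+00,
       -1.56395295e-04,  2.16379648e+00]), 'tcp_pos': array([0.50376724, 0.32100013, 0.18570192]), 'orientation': array([ 6.03479807e-05,  7.61327274e-01,  6.48367776e-01, -7.46242192e-05]), 'wrist_force': array([-0.00556533,  0.4698529 , -0.25303655]), 'ft_torque': array([-0.04178213, -0.00921295, -0.01023693]), 'grip_force': 0.0, 'finger_gap': 0.07608188879155191}
```

View pics/w45.png

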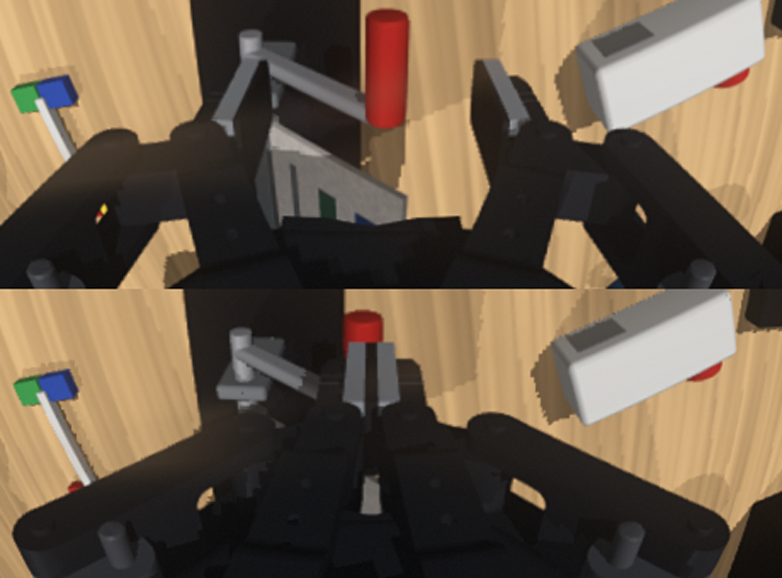

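Run:
```python
from h import *
from scipy.optimize import least_squares
p=shot("wrist");p["T"]=np.array(p["tool_from_camera"])
for g,cols,row in((.0597,(257.6,379.4),250),(.0854,(226,409),258)):
    f=lambda q:np.concatenate([proj(p,[q[0],-g/2,q[1]])-[cols[0],row],proj(p,[q[0],g/2,q[1]])-[cols[1],row]])
    r=least_squares(f,[.01,0]);print(g,r.x,r.fun)
for z in(-.06,-.05,-.04,-.03,-.02,-.01,0,.011):print(z,proj(p,[.011,0,z]))
```

```text
0.0597 [ 0.0093019  -0.03263773] [ 0.63848936  0.033681    0.6129205  -0.03393757]
0.0854 [ 0.00956693 -0.0428837 ] [ 1.6698586   0.05921557  1.62744913 -0.05995739]
-0.06 [319.46268487 275.40773765]
-0.05 [319.34914493 263.99007826]
-0.04 [319.24906764 253.98824366]
-0.03 [319.16037507 245.17172229]
-0.02 [319.08135529 237.35364943]
-0.01 [319.01059656 230.38197461]
0 [318.94693125 224.13235407]
0.011 [318.88394005 217.97023529]
```

The pictures agree: the real fingertips stand about 31 mm behind the TCP when shut (43 mm open), so the grasp point is about 50 mm behind it. I'll use that from here on.

```bash
python3 -c "
from h import *
T=T_tool();print(T[:3,3]);plan((.5584,.3053,.060),down((.987,-.16),T))
plan((.5584,.3053,.15),down((.987,-.16),T))"
```

```text
[0.50376156 0.32079544 0.18524143]
slide [-6.5, 56.5, 125.2] ang [-0.0, 0.0, 0.0]
slide [-6.6, 56.4, 35.2] ang [-0.0, 0.0, 0.0]
```

Emit:
jog_arm:
  moves:
    - {"slide":[-6,30,0],"angular":[0,0,0],"fingers":0.3}
    - {"slide":[-6,56,20],"angular":[0,0,0],"fingers":0.3}
    - {"slide":[-6,56,50],"angular":[0,0,0],"fingers":0.3}
    - {"slide":[-6,56,80],"angular":[0,0,0],"fingers":0.3}
    - {"slide":[-6,56,105],"angular":[0,0,0],"fingers":0.3}
    - {"slide":[-6,56,120],"angular":[0,0,0],"fingers":0.3}
    - {"slide":[-6,56,125],"angular":[0,0,0],"fingers":0.3}
    - {"slide":[-6,56,125],"angular":[0,0,0],"fingers":0.5}
    - {"slide":[-6,56,125],"angular":[0,0,0],"fingers":0.7}
    - {"slide":[-6,56,125],"angular":[0,0,0],"fingers":0.8}
  squeeze: 20

```text
clock: 7.35
tcp_pos: [0.5589, 0.3066, 0.0625]
orientation: [0.0, 0.761, 0.648, 0.001]
wrist_force: [-0.0, -0.2, 0.3]
finger_gap: 0.0241
grip_force: 0.0
```

Emit:
jog_arm:
  moves:
    - {"slide":[0,0,0],"angular":[0,0,0],"fingers":1}
    - {"slide":[0,0,0],"angular":[0,0,0],"fingers":1}
    - {"slide":[0,0,0],"angular":[0,0,0],"fingers":1}
    - {"slide":[0,0,0],"angular":[0,0,0],"fingers":1}

```text
clock: 7.68
tcp_pos: [0.559, 0.3068, 0.0628]
orientation: [0.001, 0.761, 0.648, 0.001]
wrist_force: [2.1, -0.3, 4.0]
finger_gap: 0.0134
grip_force: 20.7
```

The knob is gripped (gap 13.4 mm). Now I'll carry it along its arc to upright.

Emit:
jog_arm:
  moves:
    - {"slide":[0,-4,-4],"angular":[0,0,0],"fingers":1}
    - {"slide":[0,-8,-8],"angular":[0,0,0],"fingers":1}
    - {"slide":[0,-17,-14],"angular":[0,0,0],"fingers":1}
    - {"slide":[0,-27,-19.5],"angular":[0,0,0],"fingers":1}
    - {"slide":[0,-38,-23],"angular":[0,0,0],"fingers":1}
    - {"slide":[0,-49,-25],"angular":[0,0,0],"fingers":1}
    - {"slide":[0,-54,-25.5],"angular":[0,0,0],"fingers":1}
    - {"slide":[0,-54,-25.5],"angular":[0,0,0],"fingers":1}

```text
clock: 8.35
tcp_pos: [0.5066, 0.3158, 0.09]
orientation: [0.001, 0.761, 0.648, 0.003]
wrist_force: [0.3, -0.5, 11.2]
finger_gap: 0.0133
grip_force: 20.7
```

```bash
cat > m.py <<'E'
from h import *
np.set_printoptions(precision=4,suppress=True)
t=shot("top");s=shot("side");w=shot("wrist")
print(T_tool()[:3,3],get_state()["wrist_force"])
for n in("card_edge","lever_knob","easel_shaft","easel"):
    o=[]
    for p in(t,s,w):
        r=tip_of(n,p); 
        if r: o.append((p,r[0]["point"]));print(n,p["name"],round(r[0]["p"],2),np.round(r[0]["point"],1),at_z(p,r[0]["point"],{"card_edge":.145,"lever_knob":.135,"easel_shaft":.06,"easel":0}[n]))
    if len(o)>1:print(n,*tri(o))
save(s,"pics/s6.png");save(t,"pics/t6.png");save(w,"pics/w6.png")
E
python3 m.py
```

```text
[0.5066 0.3158 0.09  ] [ 0.3616 -0.9699 11.2432]
card_edge top 0.73 [222.1 211. ] [0.4888 0.1953 0.145 ]
card_edge side 0.59 [266.2 145.6] [0.4932 0.1999 0.145 ]
card_edge [0.4901 0.1944 0.1479] [np.float64(0.5376514182173754), np.float64(0.6084904290939016)]
lever_knob top 0.56 [180.7 206.9] [0.4991 0.3096 0.135 ]
lever_knob side 0.81 [259.1 128.9] [0.5116 0.3242 0.135 ]
lever_knob [0.5025 0.3063 0.1436] [np.float64(1.4868292875112574), np.float64(1.5681357974720476)]
easel_shaft top 0.73 [215.7 210.1] [0.4939 0.2284 0.06  ]
easel_shaft side 0.74 [255.5 156.8] [0.4963 0.3174 0.06  ]
easel_shaft wrist 0.58 [176.6 311.9] [0.3749 0.2555 0.06  ]
easel_shaft [0.4605 0.2521 0.102 ] [np.float64(16.264053005758566), np.float64(7.634922597329367), np.float64(94.9160156850168)]
easel top 0.83 [216.  212.3] [0.4894 0.2385 0.    ]
easel side 0.82 [263.6 192.4] [0.4897 0.229  0.    ]
easel [ 0.491   0.2391 -0.0058] [np.float64(0.493026667827476), np.float64(0.567113416647802)]
```

Emit:
jog_arm:
  moves:
    - {"slide":[0,-2.5,-1.5],"angular":[0,0,0],"fingers":1}
    - {"slide":[0,-4.5,-1.5],"angular":[0,0,0],"fingers":1}
    - {"slide":[0,-4.5,-1.5],"angular":[0,0,0],"fingers":1}
    - {"slide":[0,-4.5,-1.5],"angular":[0,0,0],"fingers":1}

```text
clock: 9.43
tcp_pos: [0.502, 0.3165, 0.0902]
orientation: [0.001, 0.761, 0.648, 0.002]
wrist_force: [3.6, 1.4, 8.2]
finger_gap: 0.013
grip_force: 20.4
```

Emit:
jog_arm:
  moves:
    - {"slide":[0,0,0],"angular":[0,0,0],"fingers":0.8}
    - {"slide":[0,0,0],"angular":[0,0,0],"fingers":0.6}
    - {"slide":[0,0,0],"angular":[0,0,0],"fingers":0.4}
    - {"slide":[0,0,0],"angular":[0,0,0],"fingers":0.3}
    - {"slide":[0,0,-20],"angular":[0,0,0],"fingers":0.3}
    - {"slide":[0,0,-60],"angular":[0,0,0],"fingers":0.3}
    - {"slide":[-10,0,-90],"angular":[0,0,0],"fingers":0.3}
    - {"slide":[-40,0,-120],"angular":[0,0,0],"fingers":0.3}
    - {"slide":[-70,0,-120],"angular":[0,0,0],"fingers":0.3}
    - {"slide":[-70,0,-120],"angular":[0,0,0],"fingers":0.3}

```text
clock: 10.27
tcp_pos: [0.4886, 0.2433, 0.2104]
orientation: [0.001, 0.762, 0.647, 0.0]
wrist_force: [0.0, 0.2, 0.2]
finger_gap: 0.0596
grip_force: 0.0
```

```bash
python3 m.py; python3 -c "
import cv2,numpy as np
w=cv2.imread('pics/w6.png');s=cv2.imread('pics/s6.png')
a=cv2.resize(w[150:310,220:420],None,fx=3,fy=3,interpolation=cv2.INTER_CUBIC)[:480]
b=cv2.resize(s[115:235,225:274+1],None,fx=4,fy=4,interpolation=cv2.INTER_CUBIC)
cv2.imwrite('pics/z6.png',np.hstack([a,b]))"
```

```text
[0.4884 0.2464 0.2077] [-0.0257  0.1918  0.2199]
card_edge top 0.66 [217.4 212. ] [0.4859 0.2079 0.145 ]
card_edge side 0.86 [260.4 145.7] [0.48  0.204 0.145]
card_edge wrist 0.78 [314.8 254.3] [0.4791 0.2079 0.145 ]
card_edge [0.482  0.2078 0.1438] [np.float64(1.4817035929380022), np.float64(0.4779053296347772), np.float64(3.649400484332938)]
lever_knob side 0.81 [258.1 128.2] [0.5104 0.3294 0.135 ]
lever_knob wrist 0.75 [315.9 122.4] [0.4972 0.3126 0.135 ]
lever_knob [0.5013 0.3117 0.1434] [np.float64(1.6303899987918), np.float64(5.585918483897301)]
easel_shaft top 0.78 [187.1 208.8] [0.4968 0.3103 0.06  ]
easel_shaft side 0.76 [256.5 157.1] [0.4983 0.3147 0.06  ]
easel_shaft wrist 0.58 [322.8 119.1] [0.5038 0.3132 0.06  ]
easel_shaft [0.4995 0.3121 0.0605] [np.float64(1.1570007277856427), np.float64(0.7129162768249397), np.float64(4.456190153672724)]
easel top 0.59 [217.4 212.3] [0.4894 0.2343 0.    ]
easel side 0.96 [264.1 191. ] [0.493  0.2354 0.    ]
easel wrist 0.63 [321.4 178.3] [0.4913 0.2404 0.    ]
easel [ 0.4914  0.2373 -0.0022] [np.float64(1.0916190141337594), np.float64(0.8951761802508902), np.float64(2.0504102419893724)]
```

View pics/z6.png

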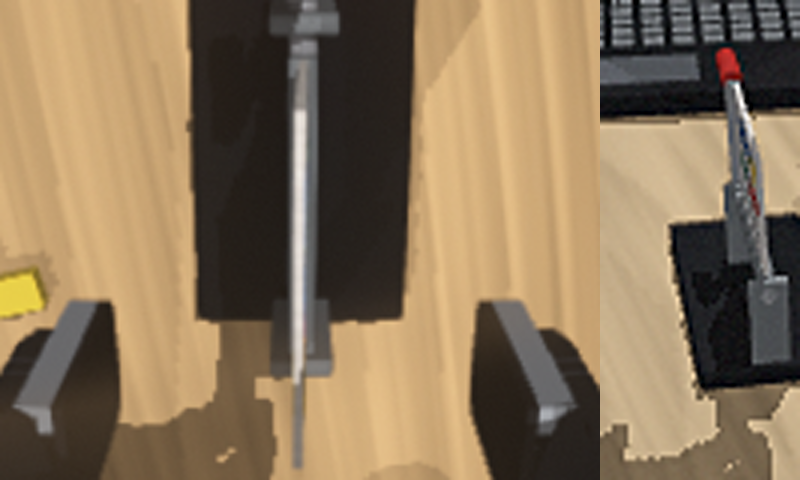

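The wrist crop shows the card nearly edge-on, at column ~320, against posts at ~321. I'll compute the residual lean from those.

Run:
```python
from h import *
np.set_printoptions(precision=4,suppress=True)
w=shot("wrist")
T=T_tool();ex=np.array([.987,-.160,0])
g=lambda px,z:(at_z(w,px,z)[:2],round(1000*at_z(w,px,z)@ex,1))
print("posts",g((220+305/3,150+18/3),.07),g((220+302/3,150+338/3),.07))
print("easel sides",[g((220+x/3,150+y/3),.014) for x,y in((191,50),(415,50),(199,315),(402,315))])
for y in(100,200,300,370,460):
    print("card",g((220+299.5/3-(y>300)*.3,150+y/3),.145))
# shading-based: card column profile
gr=w["color"].mean(2)
for r in(190,230,260,280):print(r,gr[r,312:330].astype(int))
```

```text
posts (array([0.4971, 0.2781]), np.float64(446.2)) (array([0.4778, 0.162 ]), np.float64(445.6))
easel sides [(array([0.45  , 0.2654]), np.float64(401.7)), (array([0.5379, 0.2514]), np.float64(490.7)), (array([0.4313, 0.1514]), np.float64(401.5)), (array([0.5184, 0.1373]), np.float64(489.7))]
card (array([0.4931, 0.2673]), np.float64(443.9))
card (array([0.4889, 0.2407]), np.float64(444.0))
card (array([0.4843, 0.212 ]), np.float64(444.1))
card (array([0.4806, 0.1903]), np.float64(443.9))
card (array([0.4757, 0.1593]), np.float64(444.0))
190 [ 26  26  28  38  69 135 197 224 220 196 129 104 104  87  39  31  33  32]
230 [ 28  28  29  34  74 164 208 221 208 131 107 103  83  46  31  32  31  32]
260 [ 53  53  52  53  79 166 206 219 202 117 103 105  90  76  79  78  81 106]
280 [151 146 143 142 142 128 117 116 124 143 164 168 168 168 173 177 174 172]
```

The card is upright within about -0.025 rad. Next I'll hover by the clip.

```bash
python3 -c "
from h import *
T=T_tool();plan((.512,-.215,.26),down((.98,-.2),T))"
```

```text
slide [-452.0, 96.2, -51.8] ang [0.0, -0.0, 2.4]
```

Emit:
jog_arm:
  moves:
    - {"slide":[0,0,-40],"angular":[0,0,0],"fingers":0.1}
    - {"slide":[-40,10,-52],"angular":[0,0,1],"fingers":0}
    - {"slide":[-80,20,-52],"angular":[0,0,2],"fingers":0}
    - {"slide":[-120,29,-52],"angular":[0,0,2],"fingers":0}
    - {"slide":[-160,38,-52],"angular":[0,0,2],"fingers":0}
    - {"slide":[-200,47,-52],"angular":[0,0,2],"fingers":0}
    - {"slide":[-240,56,-52],"angular":[0,0,2],"fingers":0}
    - {"slide":[-280,65,-52],"angular":[0,0,2],"fingers":0}
    - {"slide":[-320,74,-52],"angular":[0,0,2],"fingers":0}
    - {"slide":[-360,83,-52],"angular":[0,0,2],"fingers":0}

```text
clock: 11.9
tcp_pos: [0.5133, -0.1242, 0.2606]
orientation: [0.0, 0.773, 0.635, 0.0]
wrist_force: [-0.1, 0.5, -0.7]
finger_gap: 0.085
grip_force: 0.0
```

Emit:
jog_arm:
  moves:
    - {"slide":[-40,6,0],"angular":[0,0,0],"fingers":0}
    - {"slide":[-80,12,0],"angular":[0,0,0],"fingers":0}
    - {"slide":[-92,14,0],"angular":[0,0,0],"fingers":0}
    - {"slide":[-92,14,0],"angular":[0,0,0],"fingers":0}
    - {"slide":[-92,14,0],"angular":[0,0,0],"fingers":0}

```text
clock: 12.32
tcp_pos: [0.5091, -0.2154, 0.26]
orientation: [-0.001, 0.773, 0.634, 0.0]
wrist_force: [-0.5, 0.6, -0.1]
finger_gap: 0.0854
grip_force: 0.0
```

```bash
cat > o.py <<'E'
from h import *
import sys
np.set_printoptions(precision=4,suppress=True)
def orange(p,near,win):
    h=cv2.cvtColor(p["color"],cv2.COLOR_RGB2HSV); m=((h[...,0]>=7)&(h[...,0]<15)&(h[...,1]>190)&(h[...,2]>110)).astype(np.uint8)
    n,l,st,c=cv2.connectedComponentsWithStats(m)
    return [(np.round(c[i],1).tolist(),st[i].tolist()) for i in range(1,n) if st[i,4]>8 and np.hypot(*(c[i]-near))<win]
if __name__=="__main__":
    print(T_tool()); ps=[shot(n) for n in("top","side","wrist")]
    G=np.array([.51,-.234,.13])
    for p in ps:
        print(p["name"],np.round(proj(p,G)),orange(p,proj(p,G),90))
        for n in("clip","jaw_tip_a","clip_rack"):
            print(n,[(round(r["p"],2),np.round(r["point"],1).tolist()) for r in tip_of(n,p)[:4] if np.hypot(*(np.array(r["point"])-proj(p,G)))<90])
    save(ps[2],"pics/w%s.png"%sys.argv[1]);save(ps[1],"pics/s%s.png"%sys.argv[1])
E
python3 o.py 7
```

```text
[[ 0.1954  0.9807 -0.0005  0.5091]
 [ 0.9807 -0.1954  0.001  -0.2154]
 [ 0.0009 -0.0006 -1.      0.26  ]
 [ 0.      0.      0.      1.    ]]
top [380. 205.] []
clip [(0.5, [332.8, 169.4])]
jaw_tip_a [(0.5, [332.4, 168.7]), (0.49, [335.0, 171.4]), (0.34, [368.3, 202.9])]
clip_rack [(0.66, [370.4, 200.4]), (0.63, [429.2, 222.1]), (0.34, [296.1, 211.0])]
side [348. 251.] [([358.7, 249.1], [351, 230, 16, 43, 154]), ([342.6, 259.4], [337, 240, 12, 37, 93])]
clip [(0.91, [347.5, 257.2]), (0.89, [368.8, 239.7])]
jaw_tip_a [(0.84, [348.0, 274.1]), (0.53, [344.9, 271.3]), (0.53, [364.5, 252.3])]
clip_rack [(0.84, [344.1, 296.4]), (0.54, [391.9, 220.7])]
wrist [323. 208.] [([307.6, 208.0], [298, 186, 26, 44, 525]), ([344.3, 205.3], [329, 186, 28, 44, 261])]
clip [(0.6, [327.0, 201.0])]
jaw_tip_a [(0.81, [323.1, 192.4]), (0.6, [326.1, 189.0]), (0.59, [392.6, 234.0])]
clip_rack [(0.93, [324.4, 167.7]), (0.62, [311.9, 284.3])]
```

Run:
```python
from h import *
np.set_printoptions(precision=4,suppress=True)
s=shot("side");w=shot("wrist")
for n,a,b in(("clip",(347.5,257.2),(327,201)),("tip",(348,274.1),(323.1,192.4)),("rack",(344.1,296.4),(324.4,167.7))):print(n,*tri([(s,a),(w,b)]))
print("rack z0",at_z(w,(324.4,167.7),0))
h=cv2.cvtColor(w["color"],cv2.COLOR_RGB2HSV)
m=((h[...,0]>=6)&(h[...,0]<16)&(h[...,1]>180)&(h[...,2]>90))
for r in range(180,240,4):
    c=np.where(m[r,280:380])[0]+280
    if len(c):
        br=np.where(np.diff(c)>2)[0]; print(r,c[0],[ (int(c[i]),int(c[i+1])) for i in br],c[-1])
for r in (140,150,160,170,180):
    print(r,w["color"][r,300:350:2].mean(1).astype(int))
# mask outline corners of rack foot
A=cv2.resize(w["color"][110:260,230:430],None,fx=3,fy=3,interpolation=cv2.INTER_CUBIC)
B=cv2.resize(s["color"][215:325,305:400],None,fx=4,fy=4,interpolation=cv2.INTER_CUBIC)[:450,:200*2-200+0] if 0 else cv2.resize(s["color"][222:322,322:372],(200,400),interpolation=cv2.INTER_CUBIC)
C=np.zeros((450,800,3),np.uint8);C[:,:600]=A;C[:400,600:]=B
cv2.imwrite("pics/z7.png",C[:,:,::-1])
```

```text
clip [ 0.5133 -0.2322  0.1136] [np.float64(1.184311316077146), np.float64(1.9975368746115367)]
tip [ 0.5125 -0.233   0.0756] [np.float64(0.4984111624030189), np.float64(0.7713661256400759)]
rack [ 0.5175 -0.2157  0.0059] [np.float64(0.27007388857722275), np.float64(0.37575018723324566)]
rack z0 [ 0.5179 -0.217   0.    ]
184 319 [(319, 329)] 329
188 313 [(319, 332)] 337
192 310 [(316, 328)] 340
196 305 [(316, 335)] 346
200 300 [(316, 335)] 351
204 297 [(315, 335)] 356
208 297 [(315, 336)] 356
212 297 [(321, 336)] 355
216 297 [(310, 341)] 355
220 297 [(306, 345)] 355
224 297 [(303, 349)] 355
228 298 [(300, 353)] 354
140 [116 115 115 115 115 115 116 106  64  89  88  88  97  81  82  86  87  95
  99  98  99  99  99  99  99]
150 [114 114 114 113 113 114  88  62  63  76  61  61 109 155 109  98  99  99
  98  99  99  98  98  99  98]
160 [114 114 114 114 113 113 113 112  71  60  63  61 105 149 102  97  97  97
  97  97  97  97  98 109 114]
170 [114 114 114 113 114 105  61  61  61  61  62  61 117 153 104  97  97  97
  96  96 106 113 113 112 112]
180 [112 113 113 113  64  61  61  61  62  62  53  81 114 148  91  91  96  97
  95 105 110 113 111 111 112]
```

View pics/z7.png

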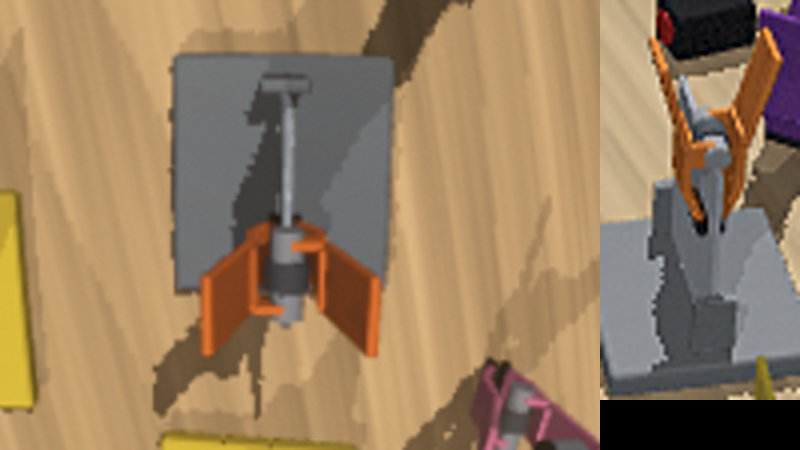

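The crop shows the clip aligned with the gripper: pin at column 325, handle outsides at columns 297-356. The handle top edges lie at rows 203-228.

Run:
```python
from h import *
np.set_printoptions(precision=4,suppress=True)
s=shot("side");w=shot("wrist");T=T_tool()
for n,a,b in(("R+y",(364,229),(356,202.7)),("R-y",(367.2,234.5),(355,228.3)),("L+y",(335,231.5),(297.7,202.7)),("L-y",(336.3,237),(297.7,228.3)),("pin-y end",(322+115/4,222+150/4),(230+287/3,110+322/3))):
    X,e=tri([(s,a),(w,b)]);print(n,X,np.round(e,1),"tool mm",np.round(1000*(T[:3,:3].T@(X-T[:3,3])),1))
for z in(.155,.16,.165,.17,.175):
    P=[at_z(w,q,z) for q in((356,202.7),(355,228.3),(297.7,202.7),(297.7,228.3))]
    c=np.mean(P,0);print(z,c,"width",np.linalg.norm((P[0]+P[1]-P[2]-P[3])/2),"depth",np.linalg.norm((P[0]-P[1]+P[2]-P[3])/2),"tool",np.round(1000*(T[:3,:3].T@(c-T[:3,3])),1), "plate/ yaw",np.degrees(np.arctan2(*(P[0]+P[1]-P[2]-P[3])[[1,0]])))
print("T yaw",np.degrees(np.arctan2(T[1,1],T[0,1])))
a,b=at_z(w,(230+294/3,110+100/3),.11),at_z(w,(230+287/3,110+222/3),.11);print("plate",a,b,np.degrees(np.arctan2(a[0]-b[0],a[1]-b[1])))
```

```text
R+y [ 0.5424 -0.2259  0.1634] [0.5 0.9] tool mm [-4.2 34.4 96.8]
R-y [ 0.5373 -0.2484  0.1675] [0.4 0.8] tool mm [-27.2  33.8  92.7]
L+y [ 0.4911 -0.2157  0.164 ] [0.4 0.8] tool mm [ -4.1 -17.9  96.3]
L-y [ 0.4853 -0.2375  0.168 ] [0.3 0.6] tool mm [-26.7 -19.4  92.2]
pin-y end [ 0.5101 -0.2482  0.1208] [0.3 0.5] tool mm [-32.3   7.  139.5]
0.155 [ 0.5132 -0.2354  0.155 ] width 0.05419920392190768 depth 0.02531159354604485 tool [-19.2   7.6 105.2] plate/ yaw -11.199667170341817
0.16 [ 0.5134 -0.2337  0.16  ] width 0.05321088421517717 depth 0.024850037934520456 tool [-17.5   7.5 100.2] plate/ yaw -11.199667170341808
0.165 [ 0.5136 -0.232   0.165 ] width 0.0522225645084466 depth 0.024388482322996115 tool [-15.8   7.3  95.2] plate/ yaw -11.199667170341797
0.17 [ 0.5137 -0.2304  0.17  ] width 0.05123424480171609 depth 0.023926926711471726 tool [-14.1   7.1  90.2] plate/ yaw -11.199667170341788
0.175 [ 0.5139 -0.2287  0.175 ] width 0.0502459250949853 depth 0.023465371099947355 tool [-12.4   7.   85.2] plate/ yaw -11.19966717034184
T yaw -11.160216694071453
plate [ 0.5276 -0.1738  0.11  ] [ 0.5171 -0.2156  0.11  ] 14.064133095078207
```

Emit:
jog_arm:
  moves:
    - {"slide":[-15,7,30],"angular":[0,0,0],"fingers":0}
    - {"slide":[-15,7,65],"angular":[0,0,0],"fingers":0}
    - {"slide":[-15,7,100],"angular":[0,0,0],"fingers":0}
    - {"slide":[-15,7,130],"angular":[0,0,0],"fingers":0}
    - {"slide":[-15,7,150],"angular":[0,0,0],"fingers":0}
    - {"slide":[-15,7,160],"angular":[0,0,0],"fingers":0}
    - {"slide":[-15,7,162],"angular":[0,0,0],"fingers":0}
    - {"slide":[-15,7,162],"angular":[0,0,0],"fingers":0}
    - {"slide":[-15,7,162],"angular":[0,0,0],"fingers":0}

```text
clock: 13.87
tcp_pos: [0.5144, -0.2318, 0.0998]
orientation: [0.001, 0.773, 0.635, 0.0]
wrist_force: [0.1, 0.4, 0.2]
finger_gap: 0.0853
grip_force: 0.0
```

Run:
```python
from h import *
from o import orange
np.set_printoptions(precision=4,suppress=True)
T=T_tool();print(T[:3,3],get_state()["wrist_force"]);w=shot("wrist");save(w,"pics/w8.png")
print(orange(w,np.array([320,270]),120))
h=cv2.cvtColor(w["color"],cv2.COLOR_RGB2HSV)
m=((h[...,0]>=6)&(h[...,0]<16)&(h[...,1]>180)&(h[...,2]>60))
for r in range(200,330,6):
    c=np.where(m[r,240:400])[0]+240
    if len(c):
        br=np.where(np.diff(c)>2)[0]; print(r,c[0],[ (int(c[i]),int(c[i+1])) for i in br],c[-1])
p=dict(w);p["T"]=np.array(w["tool_from_camera"])
for q in((.0,-.0275,-.07),(.013,-.0275,-.07),(-.013,-.0275,-.07),(.013,.0275,-.07),(-.013,.0275,-.07)):print(q,proj(p,q))
```

```text
[ 0.5144 -0.2318  0.0998] [0.1451 0.3594 0.2441]
[([338.1, 242.5], [320, 214, 38, 66, 584]), ([276.7, 273.4], [251, 216, 63, 111, 2041]), ([372.5, 289.7], [350, 264, 35, 63, 860]), ([300.3, 267.4], [299, 266, 4, 5, 10]), ([359.3, 300.5], [354, 290, 12, 19, 67])]
218 301 [(307, 323)] 333
224 294 [(306, 329)] 340
230 293 [(305, 330)] 341
236 289 [(305, 324)] 345
242 283 [(302, 330)] 352
248 277 [(301, 333)] 357
254 271 [(299, 336), (351, 354)] 362
260 266 [(298, 337), (342, 362)] 368
266 260 [(302, 337), (342, 353), (353, 360), (361, 364)] 374
272 254 [(305, 337)] 379
278 250 [(314, 337)] 384
284 251 [(289, 344)] 384
290 251 [(285, 348)] 384
296 252 [(281, 352)] 383
302 252 [(277, 357)] 382
308 253 [(274, 361)] 381
314 253 [(269, 364)] 380
320 254 [(265, 369)] 379
326 257 [(261, 373)] 377
(0.0, -0.0275, -0.07) [249.8952 310.3465]
(0.013, -0.0275, -0.07) [246.4221 282.5777]
(-0.013, -0.0275, -0.07) [253.343  334.9501]
(0.013, 0.0275, -0.07) [392.5517 282.4213]
(-0.013, 0.0275, -0.07) [385.3552 334.7473]
```

The handles are centred to within 1 mm, with their tops at about z = 0.164. I'll lower 5 mm and squeeze.

Emit:
jog_arm:
  moves:
    - {"slide":[0,-0.7,5],"angular":[0,0,0],"fingers":0.2}
    - {"slide":[0,-0.7,5],"angular":[0,0,0],"fingers":0.3}
    - {"slide":[0,-0.7,5],"angular":[0,0,0],"fingers":0.45}
    - {"slide":[0,-0.7,5],"angular":[0,0,0],"fingers":0.6}
    - {"slide":[0,-0.7,5],"angular":[0,0,0],"fingers":0.8}
    - {"slide":[0,-0.7,5],"angular":[0,0,0],"fingers":1}
    - {"slide":[0,-0.7,5],"angular":[0,0,0],"fingers":1}
    - {"slide":[0,-0.7,5],"angular":[0,0,0],"fingers":1}
    - {"slide":[0,-0.7,5],"angular":[0,0,0],"fingers":1}
    - {"slide":[0,-0.7,5],"angular":[0,0,0],"fingers":1}
  squeeze: 40

```text
clock: 14.75
tcp_pos: [0.5139, -0.2319, 0.0967]
orientation: [0.002, 0.773, 0.635, 0.001]
wrist_force: [-3.2, -0.2, 16.1]
finger_gap: 0.0268
grip_force: 39.3
```

Squeezed to the stop (gap 27 mm). Lifting off.

Emit:
jog_arm:
  moves:
    - {"slide":[0,0,-5],"angular":[0,0,0],"fingers":1}
    - {"slide":[0,0,-15],"angular":[0,0,0],"fingers":1}
    - {"slide":[0,0,-30],"angular":[0,0,0],"fingers":1}
    - {"slide":[0,0,-55],"angular":[0,0,0],"fingers":1}
    - {"slide":[0,0,-85],"angular":[0,0,0],"fingers":1}
    - {"slide":[0,0,-115],"angular":[0,0,0],"fingers":1}
    - {"slide":[0,0,-140],"angular":[0,0,0],"fingers":1}
    - {"slide":[0,0,-140],"angular":[0,0,0],"fingers":1}
    - {"slide":[0,0,-140],"angular":[0,0,0],"fingers":1}

```text
clock: 15.5
tcp_pos: [0.5137, -0.2316, 0.2352]
orientation: [0.002, 0.772, 0.635, 0.001]
wrist_force: [-0.0, -0.8, -1.5]
finger_gap: 0.0268
grip_force: 39.9
```

```bash
cat > q.py <<'E'
from h import *
from o import orange
import sys
np.set_printoptions(precision=4,suppress=True)
T=T_tool();print(T);ps=[shot(n) for n in("side","top","wrist")]
G=T[:3,3]+.015*np.array([0,0,1])
for nm in("clip","jaw_tip_a"):
    o=[]
    for p in ps:
        r=[x for x in tip_of(nm,p) if np.hypot(*(np.array(x["point"])-proj(p,G)))<90]
        print(nm,p["name"],"guess",np.round(proj(p,G)),[(round(x["p"],2),np.round(x["point"],1).tolist()) for x in r[:3]])
        if r:o.append((p,r[0]["point"]))
    if len(o)>1:
        X,e=tri(o);print(nm,X,np.round(e,1),"tool",np.round(1000*(T[:3,:3].T@(X-T[:3,3])),1))
for p in ps:print(p["name"],orange(p,proj(p,G),70 if p["name"]!="wrist" else 110));save(p,"pics/%s_%s.png"%(p["name"],sys.argv[1]))
E
python3 q.py 9
```

```text
[[ 0.1934  0.9811  0.0032  0.5137]
 [ 0.9811 -0.1934 -0.0019 -0.2316]
 [-0.0012  0.0035 -1.      0.2352]
 [ 0.      0.      0.      1.    ]]
clip side guess [353. 191.] [(0.95, [371.1, 239.1]), (0.88, [353.2, 193.7]), (0.18, [342.7, 178.1])]
clip top guess [386. 201.] [(0.72, [332.6, 167.2])]
clip wrist guess [322. 255.] [(0.96, [402.7, 245.3]), (0.62, [318.0, 256.1])]
clip [ 0.583  -0.1922  0.1576] [ 21.8  34.9 101.7] tool [52.2 60.1 77.8]
jaw_tip_a side guess [353. 191.] [(0.91, [368.7, 254.5]), (0.74, [370.5, 256.5]), (0.66, [341.2, 206.4])]
jaw_tip_a top guess [386. 201.] [(0.65, [333.7, 168.2]), (0.63, [336.6, 172.3])]
jaw_tip_a wrist guess [322. 255.] [(0.85, [334.1, 228.4]), (0.66, [396.5, 234.3]), (0.65, [298.9, 228.0])]
jaw_tip_a [ 0.5652 -0.193   0.1213] [18.8 35.4 90.7] tool [ 48.   42.6 114.1]
side [([361.0, 181.8], [352, 157, 13, 53, 180]), ([346.2, 188.3], [340, 161, 13, 50, 141])]
top []
wrist [([295.8, 252.5], [285, 216, 33, 69, 728]), ([339.1, 238.2], [318, 216, 33, 43, 528]), ([348.3, 300.7], [344, 263, 12, 76, 511]), ([335.6, 279.5], [334, 275, 4, 9, 23]), ([287.4, 304.6], [282, 281, 12, 46, 419]), ([288.6, 335.0], [286, 331, 5, 8, 29])]
```

Run:
```python
from h import *
np.set_printoptions(precision=4,suppress=True)
s=shot("side");w=shot("wrist");T=T_tool()
tl=lambda X:np.round(1000*(T[:3,:3].T@(X-T[:3,3])),1)
r=[(round(x["p"],2),np.round(x["point"],1).tolist()) for x in tip_of("jaw_tip_a",s)];print(r)
print([(round(x["p"],2),np.round(x["point"],1).tolist()) for x in tip_of("clip",w)][:3],[(round(x["p"],2),np.round(x["point"],1).tolist()) for x in tip_of("jaw_tip_a",w)][:4])
X,e=tri([(s,(353.2,193.7)),(w,(318,256.1))]);print("pivot",X,e,tl(X))
X,e=tri([(s,(341.2,206.4)),(w,(298.9,228))]);print("tip b",X,e,tl(X))
p=dict(w);p["T"]=np.array(w["tool_from_camera"])
for z in(-.02,-.015,-.01,-.005):
    print(z,"piv",proj(p,(0,0,z)),"tips",proj(p,(0,-.0125,z+.04)),proj(p,(0,.0125,z+.04)))
# orange jaw ends in side: lowest rows
for z in(-.015,):
    for q in((0,0,z),(0,-.0125,z+.04),(0,.0125,z+.04),(0,-.014,z-.054),(0,.014,z-.054)):print("side",q,proj(s,T[:3,:3]@np.array(q)+T[:3,3]))
```

```text
[(0.96, [370.7, 253.3]), (0.77, [418.9, 330.4]), (0.71, [419.1, 329.7]), (0.57, [357.9, 214.0]), (0.51, [371.2, 252.8])]
[(0.86, [403.9, 246.9]), (0.77, [317.5, 257.5]), (0.68, [391.0, 60.3])] [(0.84, [393.9, 231.7]), (0.77, [396.9, 231.0]), (0.65, [297.6, 227.3]), (0.64, [388.6, 67.1])]
pivot [ 0.5123 -0.2342  0.2463] [np.float64(0.6176013920391223), np.float64(1.827029775531053)] [ -3.2   0.3 -13.4]
tip b [ 0.4992 -0.2245  0.2189] [np.float64(1.024930987407419), np.float64(2.729052893743246)] [  3.8 -14.4  14. ]
-0.02 piv [319.0319 256.3024] tips [299.6875 229.3488] [337.9112 229.3371]
-0.015 piv [318.9981 252.305 ] tips [300.0985 226.6621] [337.4545 226.6516]
-0.01 piv [318.9661 248.5142] tips [300.4922 224.0939] [337.0172 224.0843]
-0.005 piv [318.9356 244.9155] tips [300.8695 221.6367] [336.5981 221.6281]
side (0, 0, -0.015) [351.973  191.9661]
side (0, -0.0125, 0.025) [343.5401 213.0136]
side (0, 0.0125, 0.025) [357.8838 211.7612]
side (0, -0.014, -0.069) [345.2217 163.3441]
side (0, 0.014, -0.069) [362.2366 162.1388]
```

The clip is held with its pivot about 18 mm behind the TCP. Carrying it over to the card.

```bash
python3 -c "
from h import *
T=T_tool();plan((.4832,.208,.235),down((.987,-.160),T))"
```

```text
slide [425.0, -113.9, -1.7] ang [-0.0, -0.0, -1.9]
```

Emit:
jog_arm:
  moves:
    - {"slide":[25,-7,0],"angular":[0,0,0],"fingers":1}
    - {"slide":[65,-18,0],"angular":[0,0,-1],"fingers":1}
    - {"slide":[105,-28,0],"angular":[0,0,-1.9],"fingers":1}
    - {"slide":[145,-39,0],"angular":[0,0,-1.9],"fingers":1}
    - {"slide":[185,-50,0],"angular":[0,0,-1.9],"fingers":1}
    - {"slide":[225,-60,0],"angular":[0,0,-1.9],"fingers":1}
    - {"slide":[265,-71,0],"angular":[0,0,-1.9],"fingers":1}
    - {"slide":[305,-82,0],"angular":[0,0,-1.9],"fingers":1}
    - {"slide":[345,-93,0],"angular":[0,0,-1.9],"fingers":1}
    - {"slide":[380,-102,0],"angular":[0,0,-1.9],"fingers":1}

```text
clock: 17.03
tcp_pos: [0.4855, 0.164, 0.2337]
orientation: [0.0, 0.762, 0.648, 0.0]
wrist_force: [1.2, -0.3, -1.0]
finger_gap: 0.0268
grip_force: 39.9
```

Emit:
jog_arm:
  moves:
    - {"slide":[25,-7,0],"angular":[0,0,0],"fingers":1}
    - {"slide":[40,-11,0],"angular":[0,0,0],"fingers":1}
    - {"slide":[45,-12,0],"angular":[0,0,0],"fingers":1}
    - {"slide":[45,-12,0],"angular":[0,0,0],"fingers":1}
    - {"slide":[45,-12,0],"angular":[0,0,0],"fingers":1}

```text
clock: 17.45
tcp_pos: [0.4816, 0.2074, 0.2333]
orientation: [0.0, 0.762, 0.648, -0.0]
wrist_force: [-0.2, -0.3, -0.7]
finger_gap: 0.0267
grip_force: 39.9
```

```bash
cat > r.py <<'E'
from h import *
import sys
np.set_printoptions(precision=4,suppress=True)
T=T_tool();print(T,get_state()["finger_gap"])
tl=lambda X:np.round(1000*(T[:3,:3].T@(X-T[:3,3])),1)
w=shot("wrist");s=shot("side");save(w,"pics/w%s.png"%sys.argv[1]);save(s,"pics/s%s.png"%sys.argv[1])
for n in("card_edge","lever_knob","clip","jaw_tip_a"):
    for p in(w,s):print(n,p["name"],[(round(x["p"],2),np.round(x["point"],1).tolist()) for x in tip_of(n,p)[:4]])
rows=w["color"].astype(int)
for r in range(130,300,8):print(r,rows[r,300:340].mean(1).astype(int).tolist())
E
python3 r.py 10; python3 -c "
from h import *
plan((.4832,.208,.235),down((.987,-.160),T_tool()))"
```

```text
[[ 0.1607  0.987  -0.      0.4816]
 [ 0.987  -0.1607 -0.0005  0.2074]
 [-0.0005  0.0001 -1.      0.2333]
 [ 0.      0.      0.      1.    ]] 0.02665032856719253
card_edge wrist [(0.66, [320.1, 199.1])]
card_edge side [(0.7, [261.3, 144.7]), (0.59, [344.8, 297.9]), (0.48, [291.5, 240.7])]
lever_knob wrist [(0.58, [320.5, 75.4])]
lever_knob side [(0.59, [257.9, 127.4]), (0.18, [341.9, 178.5])]
clip wrist [(0.75, [317.0, 253.9])]
clip side [(0.79, [372.5, 239.1]), (0.75, [254.6, 104.8]), (0.73, [420.1, 312.0]), (0.58, [263.5, 142.4])]
jaw_tip_a wrist [(0.88, [338.9, 226.0]), (0.84, [297.8, 229.0]), (0.38, [320.2, 85.3])]
jaw_tip_a side [(0.93, [419.2, 328.6]), (0.79, [367.2, 251.7]), (0.79, [370.8, 256.0]), (0.62, [418.6, 331.2])]
130 [33, 32, 34, 38, 38, 34, 32, 31, 32, 31, 29, 31, 30, 31, 29, 29, 42, 113, 132, 132, 134, 131, 129, 121, 118, 97, 49, 37, 37, 38, 37, 37, 37, 37, 38, 36, 35, 35, 36, 36]
138 [31, 31, 31, 30, 30, 31, 30, 30, 29, 31, 29, 29, 30, 29, 30, 29, 35, 69, 150, 207, 230, 228, 172, 128, 113, 95, 49, 35, 36, 37, 36, 37, 37, 38, 38, 36, 35, 35, 34, 35]
146 [31, 31, 30, 
[... 2887 characters left out ...]
, 97, 79, 78, 76, 73, 69, 89, 151, 170, 172, 166, 119, 91, 86, 87, 80, 66, 64]
282 [127, 129, 134, 135, 135, 135, 135, 135, 134, 134, 134, 138, 138, 141, 144, 147, 148, 145, 117, 84, 81, 80, 79, 76, 74, 72, 67, 80, 144, 167, 173, 172, 161, 120, 89, 84, 82, 70, 61, 62]
290 [87, 88, 108, 163, 168, 167, 163, 159, 154, 150, 152, 158, 162, 163, 163, 161, 162, 165, 163, 162, 163, 171, 171, 169, 168, 166, 167, 170, 171, 172, 174, 171, 154, 107, 44, 29, 28, 40, 53, 59]
298 [89, 88, 86, 91, 147, 167, 166, 164, 161, 158, 151, 149, 153, 156, 160, 163, 160, 159, 160, 162, 168, 173, 173, 171, 170, 170, 168, 157, 101, 53, 34, 30, 31, 34, 37, 39, 38, 39, 48, 57]
slide [0.7, 1.4, -1.6] ang [0.0, -0.0, -0.1]
```

Run:
```python
from h import *
from k import red
np.set_printoptions(precision=4,suppress=True)
T=T_tool();w=shot("wrist");tl=lambda X:np.round(1000*(T[:3,:3].T@(X-T[:3,3])),1)
col=w["color"].astype(int).mean(2)[100:150,319:322].mean(1);print(col.astype(int).tolist())
for r in(132,133,134,135):print(r,tl(at_z(w,(320,r),.145)))
K=at_z(w,(320,76),.135);R=red(w,proj(w,K),40);print(R,R and tl(at_z(w,R[0],.135)))
for r in(150,180,210):print(tl(at_z(w,(319.9,r),.145)))
t=shot("top");R=red(t,proj(t,np.array([.501,.31,.135])),12);print(R, R and tl(at_z(t,R[0],.137)))
```

```text
[76, 88, 81, 71, 73, 79, 89, 90, 89, 89, 90, 89, 100, 116, 115, 94, 111, 117, 107, 122, 130, 117, 91, 80, 90, 113, 135, 140, 127, 118, 126, 138, 140, 144, 176, 209, 223, 223, 222, 222, 219, 221, 222, 224, 224, 223, 224, 225, 226, 226]
132 [59.   1.2 88.4]
133 [58.2  1.2 88.4]
134 [57.4  1.2 88.4]
135 [56.5  1.2 88.4]
(array([320.5339,  78.5867]), array([313,  57,  16,  43, 663], dtype=int32)) [104.8   1.7  98.4]
[44.   1.1 88.4]
[18.4  1.1 88.4]
[-8.3  1.2 88.4]
None None
```

Card middle and clip agree to within 1-2 mm. Lowering over the edge.

Emit:
jog_arm:
  moves:
    - {"slide":[1.5,1.4,15],"angular":[0,0,0],"fingers":1}
    - {"slide":[1.5,1.4,35],"angular":[0,0,0],"fingers":1}
    - {"slide":[1.5,1.4,50],"angular":[0,0,0],"fingers":1}
    - {"slide":[1.5,1.4,60],"angular":[0,0,0],"fingers":1}
    - {"slide":[1.5,1.4,68],"angular":[0,0,0],"fingers":1}
    - {"slide":[1.5,1.4,75],"angular":[0,0,0],"fingers":1}
    - {"slide":[1.5,1.4,80],"angular":[0,0,0],"fingers":1}
    - {"slide":[1.5,1.4,80],"angular":[0,0,0],"fingers":1}
    - {"slide":[1.5,1.4,80],"angular":[0,0,0],"fingers":1}
    - {"slide":[1.5,1.4,80],"angular":[0,0,0],"fingers":1}

```text
clock: 18.88
tcp_pos: [0.4837, 0.2093, 0.154]
orientation: [0.0, 0.762, 0.648, 0.001]
wrist_force: [-0.3, 1.2, -0.7]
finger_gap: 0.027
grip_force: 39.9
```

Run:
```python
from h import *
np.set_printoptions(precision=4,suppress=True)
T=T_tool();st=get_state();print(T[:3,3],st["wrist_force"],st["finger_gap"]);w=shot("wrist");s=shot("side")
tl=lambda X:np.round(1000*(T[:3,:3].T@(X-T[:3,3])),1)
save(w,"pics/w11.png");save(s,"pics/s11.png")
for n in("clip","jaw_tip_a","card_edge"):
    for p in(w,s):print(n,p["name"],[(round(x["p"],2),np.round(x["point"],1).tolist()) for x in tip_of(n,p)[:4]])
g=w["color"].astype(int).mean(2)
for r in(90,110,130,150,170,190,200,210,218):print(r,g[r,306:332].astype(int).tolist(),tl(at_z(w,(319.5,r),.145))[0])
for z in(-.018,):
    for q in((0,0,z),(0,-.0125,z+.04),(0,.0125,z+.04),(0,-.014,z-.054),(0,.014,z-.054)):
        X=T[:3,:3]@np.array(q)+T[:3,3];print(q,"side",proj(s,X),"wrist",proj(w,X))
m=cv2.cvtColor(s["color"],cv2.COLOR_RGB2HSV);m=((m[...,0]>=6)&(m[...,0]<16)&(m[...,1]>170)&(m[...,2]>80))
ys,xs=np.where(m[90:165,230:290]);print("side orange rows",ys.min()+90,ys.max()+90,"cols",xs.min()+230,xs.max()+230)
for y in range(90,165,3):
    x=np.where(m[y,230:290])[0]+230
    if len(x):print(y,x.tolist())
```

```text
[0.4837 0.2093 0.154 ] [-0.3338  1.169  -0.6931] 0.027002210892638254
clip wrist [(0.82, [320.1, 251.7]), (0.55, [446.0, 390.6]), (0.26, [187.2, 204.7]), (0.25, [338.8, 228.8])]
clip side [(0.97, [371.4, 240.0]), (0.81, [417.0, 311.3]), (0.68, [292.4, 241.1]), (0.67, [258.9, 137.1])]
jaw_tip_a wrist [(0.96, [335.8, 227.5]), (0.56, [440.7, 376.8])]
jaw_tip_a side [(0.9, [415.6, 329.8]), (0.7, [264.4, 150.7]), (0.68, [368.5, 253.1]), (0.64, [373.2, 255.1])]
card_edge wrist [(0.89, [317.6, 235.8]), (0.59, [508.1, 309.3]), (0.51, [439.0, 322.4])]
card_edge side [(0.85, [260.4, 144.4])]
90 [38, 44, 58, 65, 70, 74, 78, 81, 83, 86, 88, 89, 87, 82, 81, 79, 78, 76, 75, 72, 70, 67, 63, 59, 46, 39] 87.5
110 [39, 38, 38, 39, 38, 39, 37, 38, 51, 81, 85, 87, 89, 90, 90, 85, 83, 83, 116, 114, 73, 37, 33, 35, 35, 35] 76.0
130 [28, 26, 28, 27, 27, 28, 26, 29, 48, 80, 85, 87, 98, 109, 111, 108, 103, 95, 88, 70, 39, 25, 26, 31, 35, 34] 64.5
150 [28, 27, 27, 27, 25, 25, 25, 32, 47, 102, 210, 220, 218, 214, 194, 133, 114, 113, 114, 96, 50, 32, 32, 33, 34, 33] 52.9
170 [27, 27, 28, 26, 25, 26, 26, 36, 52,
[... 668 characters left out ...]
0002) side [256.3407 149.9339] wrist [299.8734 228.2846]
(0, 0.0125, 0.022000000000000002) side [266.6454 149.105 ] wrist [337.7439 228.2735]
(0, -0.014, -0.072) side [253.7964 113.1719] wrist [283.1868 314.6338]
(0, 0.014, -0.072) side [265.8237 112.3713] wrist [355.8609 314.5296]
side orange rows 111 149 cols 253 269
111 [264, 265]
114 [255, 265, 266]
117 [255, 256, 264, 265, 266]
120 [255, 256, 265, 266]
123 [256, 265, 266]
126 [256, 265, 266]
129 [256, 261, 262, 263, 264, 265, 266, 267]
132 [256, 257, 264, 265, 266, 267]
135 [254, 255, 256, 257, 258, 259, 266, 267]
138 [253, 254, 255, 258, 267, 268]
141 [253, 254, 255, 267, 268, 269]
144 [254, 255, 267, 268, 269]
147 [255, 267, 268, 269]
```

Emit:
jog_arm:
  moves:
    - {"slide":[0,-0.5,3],"angular":[0,0,0],"fingers":1}
    - {"slide":[0,-0.5,5],"angular":[0,0,0],"fingers":1}
    - {"slide":[0,-0.5,5],"angular":[0,0,0],"fingers":1}
    - {"slide":[0,-0.5,5],"angular":[0,0,0],"fingers":1}
    - {"slide":[0,-0.5,5],"angular":[0,0,0],"fingers":1}

```text
clock: 19.7
tcp_pos: [0.4827, 0.2092, 0.1482]
orientation: [-0.0, 0.762, 0.648, -0.0]
wrist_force: [-0.1, 0.1, -0.2]
finger_gap: 0.0266
grip_force: 39.9
```

Run:
```python
from h import *
np.set_printoptions(precision=4,suppress=True)
T=T_tool();st=get_state();print(T[:3,:],st["wrist_force"],st["finger_gap"],st["grip_force"]);w=shot("wrist");s=shot("side")
for n in("clip","jaw_tip_a","card_edge"):
    for p in(w,s):print(n,p["name"],[(round(x["p"],2),np.round(x["point"],1).tolist()) for x in tip_of(n,p)[:4]])
hh=lambda p:cv2.cvtColor(p["color"],cv2.COLOR_RGB2HSV)
for nm,p,rows,c0,c1 in(("w",w,range(200,270,4),270,370),("s",s,range(108,166,3),240,285)):
    h=hh(p);m=((h[...,0]>=5)&(h[...,0]<17)&(h[...,1]>150)&(h[...,2]>60))
    for y in rows:
        x=np.where(m[y,c0:c1])[0]+c0
        if len(x):
            b=np.split(x,np.where(np.diff(x)>1)[0]+1);print(nm,y,[(int(k[0]),int(k[-1])) for k in b])
g=w["color"].astype(int).mean(2)
for r in(180,210,220):print(r,g[r,306:332].astype(int).tolist())
```

```text
[[ 0.1608  0.987  -0.0002  0.4827]
 [ 0.987  -0.1608  0.      0.2092]
 [-0.     -0.0002 -1.      0.1482]] [-0.1448  0.1158 -0.2006] 0.026633206695082734 39.94215488433838
clip wrist [(0.66, [444.6, 393.4]), (0.17, [335.8, 227.1])]
clip side [(0.93, [371.1, 239.3]), (0.89, [421.4, 312.3]), (0.84, [257.8, 139.7])]
jaw_tip_a wrist [(0.94, [335.2, 226.6]), (0.92, [297.9, 230.1]), (0.49, [442.7, 376.0])]
jaw_tip_a side [(0.77, [368.0, 252.9]), (0.71, [421.3, 330.7]), (0.62, [415.6, 328.9]), (0.58, [253.7, 151.3])]
card_edge wrist []
card_edge side [(0.71, [262.2, 148.3])]
w 216 [(291, 297), (338, 344)]
w 220 [(288, 297), (338, 347)]
w 224 [(285, 297), (338, 351)]
w 228 [(284, 297), (337, 351)]
w 232 [(284, 297), (330, 351)]
w 236 [(284, 297), (328, 351)]
w 240 [(284, 298), (317, 351)]
w 244 [(284, 300), (327, 351)]
w 248 [(289, 301), (334, 347)]
w 252 [(288, 302), (334, 347)]
w 256 [(287, 302), (334, 348)]
w 260 [(287, 302), (334, 349)]
w 264 [(286, 302), (334, 350)]
w 268 [(285, 302), (334, 351)]
s 114 [(255, 255), (264, 264)]
s 117 [(254, 255), (264, 266)]
s 120 [(255, 256), (264, 266)]
s 123 [(255, 256), (264, 266)]
s 126 [(255, 256), (264, 266)]
s 129 [(255, 256), (264, 266)]
s 132 [(255, 257), (261, 266)]
s 135 [(255, 257), (264, 266)]
s 138 [(254, 258), (266, 267)]
s 141 [(253, 255), (267, 268)]
s 144 [(253, 255), (267, 269)]
s 147 [(254, 254), (266, 269)]
s 150 [(255, 255), (267, 268)]
180 [28, 29, 28, 26, 27, 28, 26, 25, 31, 46, 77, 157, 196, 208, 209, 208, 182, 132, 104, 110, 106, 56, 37, 32, 33, 33]
210 [29, 27, 29, 28, 28, 27, 27, 26, 31, 43, 75, 156, 195, 207, 208, 206, 152, 119, 111, 114, 110, 51, 32, 33, 32, 30]
220 [27, 28, 27, 28, 29, 26, 27, 27, 34, 49, 77, 153, 189, 203, 203, 202, 142, 112, 110, 111, 104, 47, 30, 30, 31, 30]
```

Jaw clearances are about 13 and 11 mm. I'll centre by 1 mm, let it settle, and hand in.

Emit:
jog_arm:
  moves:
    - {"slide":[0,1,0],"angular":[0,0,0],"fingers":1}
    - {"slide":[0,1,0],"angular":[0,0,0],"fingers":1}
    - {"slide":[0,1,0],"angular":[0,0,0],"fingers":1}
    - {"slide":[0,1,0],"angular":[0,0,0],"fingers":1}

```text
clock: 20.43
tcp_pos: [0.4837, 0.209, 0.1483]
orientation: [-0.0, 0.762, 0.648, 0.0]
wrist_force: [-0.7, 0.2, -2.2]
finger_gap: 0.0271
grip_force: 39.9
```

```bash
python3 -c "
from workcell import *
s=get_state();print(s['tcp_pos'],s['wrist_force'],s['finger_gap'],s['grip_force']);print(hand_in())"
```

```text
[0.48373209 0.20904199 0.14831565] [-0.72244268  0.18842907 -2.20871202] 0.027142489221977817 39.94172394275665
the job is handed in; nothing more can be done
None
```

I handed the job in at about 20 s (no verdict was returned): the card stands upright to within about 0.03 rad, and the clip is held squeezed open over the middle of its top edge, jaws about 2 cm down by estimate (±3 mm) with 11–13 mm clear on each side.

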